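Spare key from the hidden drawer

ROBOT

A 6-joint arm with a two-finger parallel gripper is mounted at the origin on the work surface. World frame = base frame: x ahead of the robot, y to its left, z up, the work surface at z = 0. Lengths are in m, angles in rad, forces in N, time in s.
With the tool pointing down it reaches from about 0.275 to 0.775 m from the base axis. Payload 14.6 kg.
Tool frame: the origin (TCP) lies midway between the tips of the shut fingers; the grasp point (between the pads) lies 19 mm behind it; z points along the fingers, y is the line along which they close (so a half turn about z gives the same grasp; the last joint's range is limited). The gripper opens to 85 mm and grips with 20 to 120 N. Pads are 22 mm wide; open, the fingers measure 114 mm over their backs; the gripper's body (76 mm by 85 mm) begins 54 mm behind the grasp point. The pads swing forward as they close: fully open they stand 13 mm farther back than shut.
Start: joints at [1.063, 0.263, -0.048, 1.259, 0, 1.415], TCP at [0.181, 0.493, 0.209] pointing down, gripper open.
Joint ranges: [-2.65, 2.65], [-0.89, 1.7], [-1.18, 1.37], [-2.13, 2.11], [-1.35, 1.29], [-3.14, 3.14]. Speed limits (rad/s): [1.89, 1.89, 2.57, 2.79, 3.14, 3.14].

INTERFACE

Orientations are given as a unit quaternion [x, y, z, w].
In Python, from bench import * gives the robot as it stands.
- The arm moves only by the tool step_arm, never from a script. Its argument "targets" is a list of rows, each an object with "slide": the shift along the world's x, y, z scaled (see below), a list of three; "delta_rot": the turn, a rotation vector about the world's x, y, z scaled (see below), a list of three; "claw": the opening, from -1 (shut) to 1 (fully open). A call has 1 to 8 rows; each row shifts and turns the commanded pose from where the row before left it; what a row does not reach is not made up. The controller multiplies each number of a shift by 0.025 m and each number of a turn by 0.12 rad. A row lasts 1/8 s, in which the tool goes at most 62.5 mm and 10.7 degrees, less where a joint would pass 70% of its speed; a pose out of reach is approached as far as the arm can. A call with a number of a shift or a turn outside -1 to 1 is refused whole. A call with a gripper value outside its range is refused whole. The fingers move at their own pace and stop on an object; "newtons" is the grip in N (left out, the last holds). Time passes only in rows, so rows that do not move let the fingers close. It gives the time, the measured TCP pose, the force, the opening and the grip force at its end, in the units of the state.
- observe(): the state, without advancing time (a new reading comes with each control period).
- snapshot(name): name is "side" or "top"; returns (picture, depth): 480x640x3 uint8, red, green, blue; 480x640 float32, m along the optical axis (not along the pixel's ray), 0 where there is no reading.
- camera_model(name): a dict with "fx", "fy", "cx", "cy" (pixels), "pose" (4x4, takes a point from camera to world coordinates). Camera axes: x right, y down, z forward; pixel columns grow to the right and rows downward; lengths in m; the calibration is good to about 2 mm. A picture is of the moment at which its call begins. camera_model takes no time and is no camera call.
- hand_in(): hands the job in; it is judged then, once.
Trained networks look in the newest picture that a camera, given by its name, has taken for a name from the list of things; names that differ only in an ending like _2 or _b are one class to them, and where a whole thing is asked for, a point or a joint stands for the part that bears it (a point fixed in the world has none). Each returns a list of dicts, best first, with "score" (0 to 1); they miss things now and then, are a little off and sometimes report something else, mostly with a low value. They report only what shows in the picture. A call takes as long as a camera call. They do not tell look-alikes from the thing itself.
- spot_in(camera, thing): "position" ([column, row] in pixels, amid what is visible of it).
- trace(camera, thing): "pixels" (480x640 bool, what is visible of it) and "position" ([column, row] in pixels, amid what is visible of it).
The state is a dict: "time_s": time; "joints": joint angles; "dq": joint speeds; "joint_efforts": joint torques, N m; "ee_pos": TCP position; "tcp_rot": TCP orientation; "force": force on the tool from outside, world axes, zero at the start; "torque": the same for the moment, N m; "opening": finger opening in m; "gripper_force": force on a finger pad.
Only numpy, scipy, OpenCV 4.12 (cv2) and the standard library are available. Lean on these libraries where they do the work, as an engineer would, in place of code of your own. Each camera call takes 0.05 s, during which the arm holds its last target. There are 200 camera calls.

TASK

The spare cupboard key lies in the hidden drawer of the desk organiser: feel along the ledge under the organiser's shelf until the fingertips drop into the hidden recess, and press the catch there so that the drawer springs open. Put the key in the small metal tray, then push the drawer fully shut until it catches. Leave the tray and everything else on the desk where they stand.

Things in the scene. Friction and masses are not known exactly. Their poses are not given: they have to be found in the camera images.
- organiser: Dark wooden desk organiser, fixed, 220 deep (x) x 400 wide (y) x 283 high; origin under its centre, front at its own x = -110. Plinth with the hidden drawer behind a plain panel, a ledge above it, a shelf board over the ledge on 14 mm panels at the two ends; bay open in front and behind. Papers fixed in the bay (behind x = 0, |y| over 70) and on the board, up to z = 325.
- ledge (a point): Mid of the ledge top, 100 above the desk, 40 behind the organiser's front; axes as organiser. Flat ledge, 170 long in y between end blocks 8 higher; it starts at the front face. In it, unseen, a recess of the same wood: 52 long in y, centre anywhere from y = -50 to +50 of here, x = -24 to +24 (so a 16 wide front lip is left). Its floor, the catch plate, lies 10 below the ledge top.
- shelf_edge (a point): Mid of the lower front edge of the shelf board over the ledge: 165 above the ledge, 16 behind the organiser's front face; the board is 18 thick, goes back 204 and spans all 400 of the width. The ledge below must be reached from the front with the tool leaning back.
- catch (a joint): How far the catch plate (the recess's floor, 50 in y x 46 in x) is pressed down, in m: 0 up, 0.007 fully down. It is sprung: starts to move at about 2.3 N, fully down at about 5.5 N, and comes up by itself. The drawer is let go once it is pressed beyond about 0.005.
- drawer (a joint): How far the drawer is out, m, towards organiser -x: 0 shut and caught, 0.11 fully out. Let go by the catch, a spring (3 N shut, 1.5 N out) drives it fully out in about a second. To shut, push its front panel to +x, at most 10 N, slightly past flush to -0.003 (stop at -0.004): the catch clicks by itself and holds it near 0 when you let go. No handle.
- drawer_front (a point): Centre of the outer face of the drawer's front panel, 40 above the desk; moves with the drawer, axes as organiser (+x inward). Panel 200 wide, 70 high (z 4 to 74), 12 thick, flush with the organiser's front when shut.
- drawer_floor (a point): Centre of the drawer's inner floor, 10 above the desk; moves with the drawer. Inside 152 long (x) x 188 wide (y); side walls 6 thick, tops 60 above the desk. When out, the front 98 mm of it are clear of the organiser.
- key: Brass key set rigidly in a light wooden fob, about 45 g. Fob 50 (x) x 18 (y) x 16 high, origin under the fob's centre; the shank sticks out of its +x end to x = 55, 6 wide, 5 thick, with a bit at the end. Lies flat on the drawer floor, x axis within about 0.4 rad of organiser +x; 40 to 60 behind the front panel's outer face, a little more if it slides on opening.
- tray: Small open aluminium tray, 130 (x) x 105 (y) x 25 high, walls and floor 4 thick, loose, 0.35 kg; origin at the centre of its underside. Stands on the desk left or right in front of the organiser.
- carton: Bystander: small closed cardboard carton 120 (x) x 90 (y) x 60 high, origin under its centre.
- mug: Bystander: white ceramic mug, 80 across, 92 high, handle at its +y, origin under its centre.
- bottle: Bystander: white plastic bottle, 60 across, 170 high, origin under its centre.
- stapler: Bystander: stapler, 130 (x) x 36 (y) x 49 high, origin under its centre.
Things that resemble listed ones, but are neither listed nor needed, are in the scene too. Of the things like the tray, leave any that is black, pink or purple; of the rest the larger one is meant.

How it is judged:
By the outcome, as a careful person would: the job done as asked, in the order asked, and still so for the second after the job is handed in, with the robot touching nothing.
It also fails if it takes over 72 s, if anything falls off the work surface, if the arm or the gripper's body presses on something with over 40 N, if the wrist force passes 120 N, or if a joint passes its speed limit or range.

## Working session

There is one attempt and no reset: what is moved stays moved. The work goes in short steps, Python scripts to look and compute and a tool call to move; the robot and the scene stay as the last step left them, time stands still between calls to the robot, and variables do not carry over. Pictures are saved under pics/ and viewed, at most 10 in all, crops included, and the job is handed in when it is done.

Besides the shell and the picture viewer there is one more tool, called after ">>>" by a JSON object that holds its "fn" and its "kwargs". step_arm: Moves the arm, as the interface text tells. Its arguments: {"type":"object","properties":{"targets":{"type":"array"},"newtons":{"type":"number"}},"required":["targets"]}

```bash
mkdir -p pics; ls; cat > h.py <<'E'
from bench import *
import numpy as np, cv2
def world(cam,depth,mask):
    m=camera_model(cam); v,u=np.nonzero(mask&(depth>0)); d=depth[v,u]
    P=np.c_[(u-m["cx"])/m["fx"]*d,(v-m["cy"])/m["fy"]*d,d,np.ones(len(d))]@np.array(m["pose"]).T
    return P[:,:3],u,v
def save(n,img): cv2.imwrite("pics/"+n,img[...,::-1])
E
python3 - <<'E'
from h import *
for c in ("top","side"):
    p,d=snapshot(c); save(c+"0.png",p); np.save(c+"0.npy",d)
    m=camera_model(c); print(c,m["fx"],np.round(m["pose"],3).tolist())
    for t in ("organiser","tray","drawer_front","ledge","carton","mug","bottle","stapler"):
        try:
            for r in trace(c,t)[:4]:
                if r["score"]<.3: continue
                P,_,_=world(c,d,r["pixels"])
                print(t,round(r["score"],2),np.round(r["position"]),np.round(np.percentile(P,[2,50,98],axis=0),3).tolist())
        except Exception as e: print(t,e)
print(observe())
E
```

```text
pics
top 487.04223268556973 [[-0.001, -0.996, 0.085, 0.428], [-1.0, 0.0, -0.003, -0.095], [0.003, -0.085, -0.996, 1.314], [0.0, 0.0, 0.0, 1.0]]
organiser 0.82 [304. 146.] [[0.604, -0.243, 0.033], [0.705, -0.054, 0.283], [0.82, 0.141, 0.327]]
tray 0.97 [403. 317.] [[0.254, -0.358, -0.001], [0.315, -0.309, 0.005], [0.379, -0.255, 0.028]]
tray 0.96 [392. 242.] [[0.461, -0.323, -0.002], [0.524, -0.274, 0.005], [0.586, -0.218, 0.028]]
tray 0.79 [339. 288.] [[0.352, -0.168, -0.002], [0.395, -0.131, 0.003], [0.437, -0.093, 0.019]]
tray 0.63 [512. 239.] [[0.485, -0.643, -0.002], [0.531, -0.6, 0.004], [0.579, -0.555, 0.02]]
drawer_front 0.5 [311. 207.] [[0.602, -0.139, 0.015], [0.606, -0.057, 0.045], [0.61, 0.042, 0.074]]
ledge 0.7 [308. 152.] [[0.604, -0.242, 0.056], [0.705, -0.054, 0.283], [0.817, 0.141, 0.327]]
carton 0.65 [308. 147.] [[0.605, -0.242, 0.058], [0.705, -0.054, 0.283], [0.816, 0.141, 0.327]]
carton 0.61 [217. 238.] [[0.471, 0.142, 0.0], [0.53, 0.186, 0.059], [0.59, 0.24, 0.065]]
mug 0.87 [184. 180.] [[0.644, 0.227, -0.001], [0.683, 0.277, 0.039], [0.719, 0.326, 0.094]]
bottle
[... 1180 characters left out ...]
6, 0.051]]
{'time_s': 0.9, 'joints': array([ 1.06271765e+00,  2.63122813e-01, -4.83088972e-02,  1.25937169e+00,
       -1.02123780e-05,  1.41551592e+00]), 'dq': array([-0.00099346, -0.00022764, -0.00016395, -0.00212964,  0.00143624,
       -0.0006316 ]), 'joint_efforts': array([ 1.34008296e-03, -6.37420964e+01,  3.84771323e+01,  1.20776360e-03,
       -2.16249773e-04,  3.77428648e-05]), 'ee_pos': array([0.18140464, 0.49267594, 0.20866318]), 'tcp_rot': array([ 1.75485732e-01,  9.84481974e-01, -5.00847543e-06,  3.67560398e-06]), 'force': array([-1.2381804 , -0.56063803, -0.63625587]), 'torque': array([-0.03158731, -0.03310473, -0.05938122]), 'gripper_force': 0.0, 'opening': 0.0850457772219352}
```

View pics/top0.png

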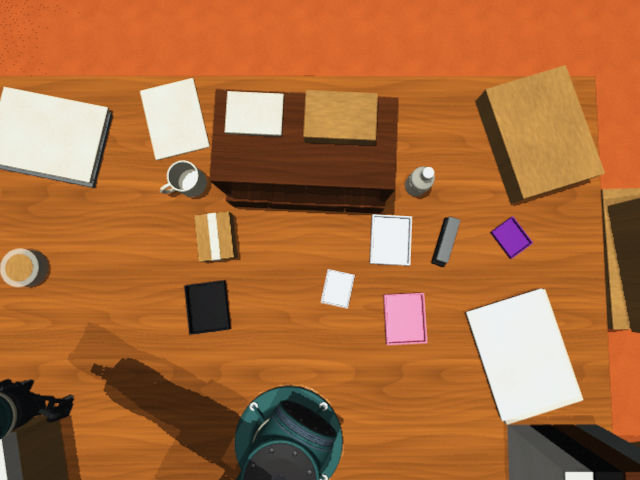

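View pics/side0.png

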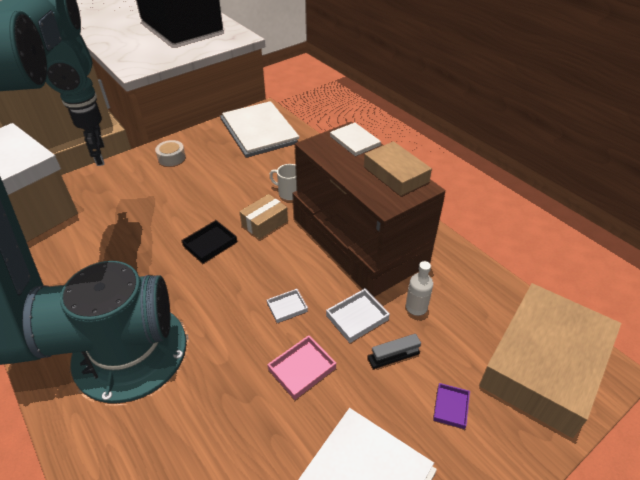

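Candidates for the tray in the top picture are large silver (392,242), small silver (338,288), pink (405,318), black (208,307) and purple (512,238). Black, pink and purple are out, so I choose the larger silver one at (392,242). Next I check it in a crop and fit the organiser's pose.

```bash
python3 - <<'E'
from h import *
p=cv2.imread("pics/top0.png"); cv2.imwrite("pics/crop.png",cv2.resize(p[200:350,300:460],None,fx=4,fy=4))
d=np.load("top0.npy"); P,u,v=world("top",d,np.ones_like(d,bool))
b=P[(abs(P[:,2]-.283)<.006)&(P[:,0]>.5)&(abs(P[:,1]+.05)<.3)]
# shelf board front edge line
ys=np.arange(-.23,.13,.01); f=[b[abs(b[:,1]-y)<.005,0].min() for y in ys]
k=np.polyfit(ys,f,1); print("board front",k, "y range",np.percentile(b[:,1],[.3,99.7]))
print(cv2.minAreaRect((b[:,:2]*1000).astype(np.float32)))
d=np.load("side0.npy"); S,u,v=world("side",d,np.ones_like(d,bool))
f=S[(S[:,2]>.01)&(S[:,2]<.07)&(abs(S[:,1]+.05)<.17)&(abs(S[:,0]-.605)<.02)]
print("front side cam",np.polyfit(f[:,1],f[:,0],1))
for n,Q in(("t",P),("s",S)):
    l=Q[(abs(Q[:,2]-.1)<.003)&(Q[:,0]>.6)&(Q[:,0]<.7)&(abs(Q[:,1]+.05)<.2)]
    print(n,"ledge z",len(l),l.mean(0) if len(l) else 0)
    t=Q[(Q[:,2]>.015)&(Q[:,2]<.035)&(Q[:,0]>.44)&(Q[:,0]<.6)&(Q[:,1]>-.34)&(Q[:,1]<-.2)]
    print(cv2.minAreaRect((t[:,:2]*1000).astype(np.float32)))
E
```

```text
board front [0.0482552  0.62469488] y range [-0.25222424  0.14876703]
((724.3801879882812, -51.320587158203125), (401.1739501953125, 205.59620666503906), 87.12946319580078)
front side cam [0.04701638 0.60713578]
t ledge z 835 [ 0.626805   -0.04904397  0.09993647]
((528.5573120117188, -260.849365234375), (128.68173217773438, 137.04957580566406), 86.97331237792969)
s ledge z 1012 [ 0.65003106 -0.0523103   0.09963299]
((527.7057495117188, -262.0440673828125), (129.46495056152344, 142.61605834960938), 86.8833999633789)
```

View pics/crop.png

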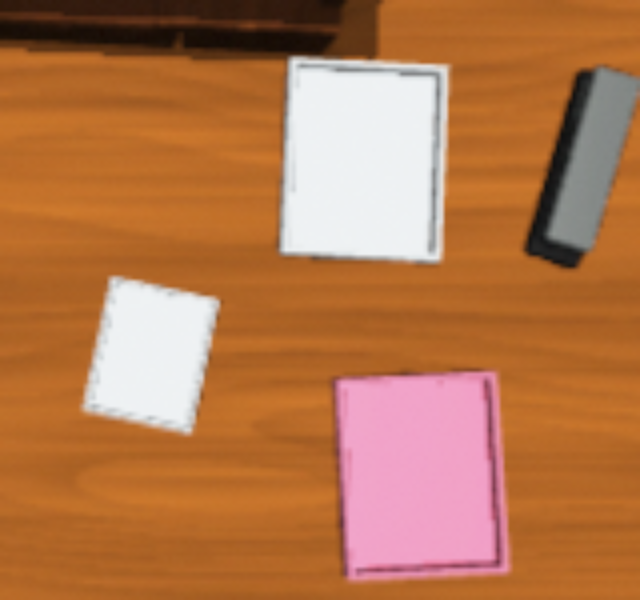

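The chosen tray is the large silver one (crop 365,160); the smaller silver one and the pink one are clearly different. Organiser yaw is about -0.048, with the front mid at (0.606,-0.046). Moving to the ledge with the fingers shut.

>>> {"fn": "step_arm", "kwargs": {"targets": [{"slide": [0.64,-0.97,0.1],"delta_rot": [0,0,0.85],"claw": -1},{"slide": [0.64,-0.97,0.1],"delta_rot": [0,0,0.85],"claw": -1},{"slide": [0.64,-0.97,0.1],"delta_rot": [0,0,0.84],"claw": -1},{"slide": [0.64,-0.97,0.1],"delta_rot": [0,0,0],"claw": -1},{"slide": [0.64,-0.97,0],"delta_rot": [0,0,0],"claw": -1},{"slide": [0.64,-0.97,0],"delta_rot": [0,0,0],"claw": -1},{"slide": [0.64,-0.97,0],"delta_rot": [0,0,0],"claw": -1},{"slide": [0.64,-0.97,0],"delta_rot": [0,0,0],"claw": -1}]}}

```text
time_s: 1.9
ee_pos: [0.3098, 0.2979, 0.2188]
tcp_rot: [0.024, 1.0, 0.0, 0.0]
force: [-0.1, 0.3, -0.0]
opening: 0.0
gripper_force: 0.0
```

>>> {"fn": "step_arm", "kwargs": {"targets": [{"slide": [0.64,-0.97,0],"delta_rot": [-0.05,-1,0],"claw": -1},{"slide": [0.64,-0.97,0],"delta_rot": [-0.05,-1,0],"claw": -1},{"slide": [0.64,-0.97,0],"delta_rot": [-0.05,-1,0],"claw": -1},{"slide": [0.64,-0.97,0],"delta_rot": [-0.05,-1,0],"claw": -1},{"slide": [0.64,-0.97,0],"delta_rot": [-0.05,-1,0],"claw": -1},{"slide": [0.64,-0.97,0],"delta_rot": [-0.05,-1,0],"claw": -1},{"slide": [0.64,-0.97,0],"delta_rot": [0,0,0],"claw": -1},{"slide": [0.64,-0.97,0],"delta_rot": [0,0,0],"claw": -1}]}}

```text
time_s: 2.9
ee_pos: [0.4373, 0.104, 0.2188]
tcp_rot: [0.022, 0.935, -0.009, 0.353]
force: [-0.2, 1.0, 0.4]
opening: 0.0001
gripper_force: 0.0
```

>>> {"fn": "step_arm", "kwargs": {"targets": [{"slide": [1,-0.485,-0.5],"delta_rot": [0,0,0],"claw": -1},{"slide": [1,-0.485,-0.5],"delta_rot": [0,0,0],"claw": -1},{"slide": [1,-0.485,-0.5],"delta_rot": [0,0,0],"claw": -1},{"slide": [1,-0.485,-0.5],"delta_rot": [0,0,0],"claw": -1},{"slide": [1,-0.485,-0.5],"delta_rot": [0,0,0],"claw": -1},{"slide": [1,-0.485,-0.5],"delta_rot": [0,0,0],"claw": -1},{"slide": [1,-0.485,-0.5],"delta_rot": [0,0,0],"claw": -1},{"slide": [1,-0.485,-0.5],"delta_rot": [0,0,0],"claw": -1}]}}

```text
time_s: 3.9
ee_pos: [0.6382, 0.0071, 0.1183]
tcp_rot: [0.023, 0.935, -0.009, 0.353]
force: [0.6, 0.4, 0.2]
opening: 0.0004
gripper_force: 0.0
```

>>> {"fn": "step_arm", "kwargs": {"targets": [{"slide": [0.67,0,0],"delta_rot": [0,0,0],"claw": -1},{"slide": [0,0,-0.16],"delta_rot": [0,0,0],"claw": -1},{"slide": [0,0,-0.16],"delta_rot": [0,0,0],"claw": -1}]}}

```text
time_s: 4.28
ee_pos: [0.6535, 0.0083, 0.1107]
tcp_rot: [0.022, 0.935, -0.009, 0.353]
force: [0.2, 0.7, -0.2]
opening: 0.0002
gripper_force: 0.0
```

>>> {"fn": "step_arm", "kwargs": {"targets": [{"slide": [0,0,-0.08],"delta_rot": [0,0,0],"claw": -1},{"slide": [0,0,-0.04],"delta_rot": [0,0,0],"claw": -1}]}}

```text
time_s: 4.53
ee_pos: [0.6538, 0.0079, 0.1078]
tcp_rot: [0.022, 0.935, -0.009, 0.353]
force: [0.1, 0.8, -0.7]
opening: 0.0003
gripper_force: 0.0
```

>>> {"fn": "step_arm", "kwargs": {"targets": [{"slide": [0,0,-0.04],"delta_rot": [0,0,0],"claw": -1},{"slide": [0,0,-0.04],"delta_rot": [0,0,0],"claw": -1}]}}

```text
time_s: 4.78
ee_pos: [0.6541, 0.0077, 0.1057]
tcp_rot: [0.022, 0.935, -0.009, 0.353]
force: [0.4, 0.2, -0.2]
opening: 0.0001
gripper_force: 0.0
```

>>> {"fn": "step_arm", "kwargs": {"targets": [{"slide": [0,0,-0.04],"delta_rot": [0,0,0],"claw": -1}]}}

```text
time_s: 4.9
ee_pos: [0.6542, 0.0076, 0.1047]
tcp_rot: [0.022, 0.935, -0.009, 0.353]
force: [0.2, -0.2, 0.9]
opening: -0.0
gripper_force: 0.0
```

>>> {"fn": "step_arm", "kwargs": {"targets": [{"slide": [0,0,-0.04],"delta_rot": [0,0,0],"claw": -1}]}}

```text
time_s: 5.03
ee_pos: [0.6542, 0.0076, 0.1036]
tcp_rot: [0.022, 0.935, -0.009, 0.353]
force: [0.1, -0.7, -0.7]
opening: -0.0001
gripper_force: 0.0
```

>>> {"fn": "step_arm", "kwargs": {"targets": [{"slide": [0,0,-0.04],"delta_rot": [0,0,0],"claw": -1},{"slide": [0,0,0],"delta_rot": [0,0,0],"claw": -1}]}}

```text
time_s: 5.28
ee_pos: [0.6541, 0.0077, 0.1025]
tcp_rot: [0.022, 0.936, -0.009, 0.352]
force: [-0.3, 0.1, 0.9]
opening: 0.0
gripper_force: 0.0
```

>>> {"fn": "step_arm", "kwargs": {"targets": [{"slide": [0,0,-0.04],"delta_rot": [0,0,0],"claw": -1},{"slide": [0,0,-0.04],"delta_rot": [0,0,0],"claw": -1}]}}

```text
time_s: 5.52
ee_pos: [0.6542, 0.0077, 0.1007]
tcp_rot: [0.022, 0.935, -0.009, 0.353]
force: [-1.2, 0.9, 0.2]
opening: -0.0004
gripper_force: 0.0
```

>>> {"fn": "step_arm", "kwargs": {"targets": [{"slide": [0,0,0],"delta_rot": [0,0,0],"claw": -1}]}}

```text
time_s: 5.65
ee_pos: [0.6541, 0.0077, 0.1006]
tcp_rot: [0.022, 0.935, -0.009, 0.352]
force: [1.1, -0.0, -0.6]
opening: 0.0
gripper_force: 0.0
```

>>> {"fn": "step_arm", "kwargs": {"targets": [{"slide": [0,0,-0.06],"delta_rot": [0,0,0],"claw": -1},{"slide": [0,0,0],"delta_rot": [0,0,0],"claw": -1}]}}

```text
time_s: 5.9
ee_pos: [0.6541, 0.0077, 0.099]
tcp_rot: [0.022, 0.936, -0.009, 0.352]
force: [-0.2, -0.5, 1.0]
opening: -0.0001
gripper_force: 0.0
```

>>> {"fn": "step_arm", "kwargs": {"targets": [{"slide": [0,0,-0.06],"delta_rot": [0,0,0],"claw": -1},{"slide": [0,0,0],"delta_rot": [0,0,0],"claw": -1}]}}

```text
time_s: 6.15
ee_pos: [0.6541, 0.0077, 0.0975]
tcp_rot: [0.022, 0.936, -0.009, 0.352]
force: [0.3, 0.3, -0.2]
opening: -0.0001
gripper_force: 0.0
```

>>> {"fn": "step_arm", "kwargs": {"targets": [{"slide": [0,0,-0.06],"delta_rot": [0,0,0],"claw": -1},{"slide": [0,0,0],"delta_rot": [0,0,0],"claw": -1}]}}

```text
time_s: 6.4
ee_pos: [0.6541, 0.0077, 0.096]
tcp_rot: [0.022, 0.936, -0.009, 0.352]
force: [0.1, 0.5, -0.1]
opening: -0.0
gripper_force: 0.0
```

>>> {"fn": "step_arm", "kwargs": {"targets": [{"slide": [0,0,-0.06],"delta_rot": [0,0,0],"claw": -1},{"slide": [0,0,0],"delta_rot": [0,0,0],"claw": -1}]}}

```text
time_s: 6.65
ee_pos: [0.6541, 0.0077, 0.0945]
tcp_rot: [0.022, 0.935, -0.009, 0.352]
force: [0.4, -0.2, -0.0]
opening: -0.0002
gripper_force: 0.0
```

>>> {"fn": "step_arm", "kwargs": {"targets": [{"slide": [0,0,-0.06],"delta_rot": [0,0,0],"claw": -1},{"slide": [0,0,0],"delta_rot": [0,0,0],"claw": -1}]}}

```text
time_s: 6.9
ee_pos: [0.6541, 0.0076, 0.093]
tcp_rot: [0.022, 0.936, -0.009, 0.352]
force: [0.6, -0.7, 0.0]
opening: -0.0002
gripper_force: 0.0
```

>>> {"fn": "step_arm", "kwargs": {"targets": [{"slide": [0,0,-0.08],"delta_rot": [0,0,0],"claw": -1},{"slide": [0,0,0],"delta_rot": [0,0,0],"claw": -1}]}}

```text
time_s: 7.15
ee_pos: [0.654, 0.0077, 0.091]
tcp_rot: [0.022, 0.936, -0.009, 0.352]
force: [-0.3, 0.7, -0.4]
opening: -0.0001
gripper_force: 0.0
```

>>> {"fn": "step_arm", "kwargs": {"targets": [{"slide": [0,0,-0.08],"delta_rot": [0,0,0],"claw": -1},{"slide": [0,0,0],"delta_rot": [0,0,0],"claw": -1}]}}

```text
time_s: 7.4
ee_pos: [0.6541, 0.0077, 0.089]
tcp_rot: [0.022, 0.936, -0.009, 0.352]
force: [0.3, 0.2, 0.1]
opening: -0.0002
gripper_force: 0.0
```

>>> {"fn": "step_arm", "kwargs": {"targets": [{"slide": [0,0,-0.06],"delta_rot": [0,0,0],"claw": -1},{"slide": [0,0,0],"delta_rot": [0,0,0],"claw": -1}]}}

```text
time_s: 7.65
ee_pos: [0.6544, 0.0077, 0.0882]
tcp_rot: [0.022, 0.935, -0.009, 0.353]
force: [-5.3, 0.4, 6.9]
opening: -0.0
gripper_force: 3.5
```

```bash
python3 - <<'E'
from h import *
for c in ("side",):
    p,d=snapshot(c); np.save(c+"1.npy",d)
    save("s1.png",cv2.resize(p[120:320,220:460],None,fx=3,fy=3))
P,u,v=world("side",d,np.ones_like(d,bool))
f=P[(P[:,2]>.01)&(P[:,2]<.07)&(abs(P[:,1]+.05)<.08)&(P[:,0]>.45)&(P[:,0]<.62)]; print(np.percentile(f[:,0],[5,50,95]))
print(observe())
E
```

```text
[0.6003736  0.60429586 0.60878876]
{'time_s': 7.7, 'joints': array([-0.1413391 ,  0.22997272, -0.84720482, -0.22620716,  0.0603111 ,
       -0.0706979 ]), 'dq': array([-0.00067733,  0.00064725,  0.00119365, -0.00042529,  0.0007302 ,
        0.00071525]), 'joint_efforts': array([-1.89191652e-01, -4.90108252e+01,  3.04052424e+01, -7.53949910e+00,
        1.39253349e-01, -1.66370432e-03]), 'ee_pos': array([0.65435921, 0.00766813, 0.08818396]), 'tcp_rot': array([ 0.02242329,  0.93529347, -0.00919141,  0.35304225]), 'force': array([-5.11924812, -0.3356799 ,  6.78135325]), 'torque': array([ 0.01497457,  0.48174259, -0.022101  ]), 'gripper_force': 3.3585539739578962, 'opening': -1.8726715900795117e-05}
```

View pics/s1.png

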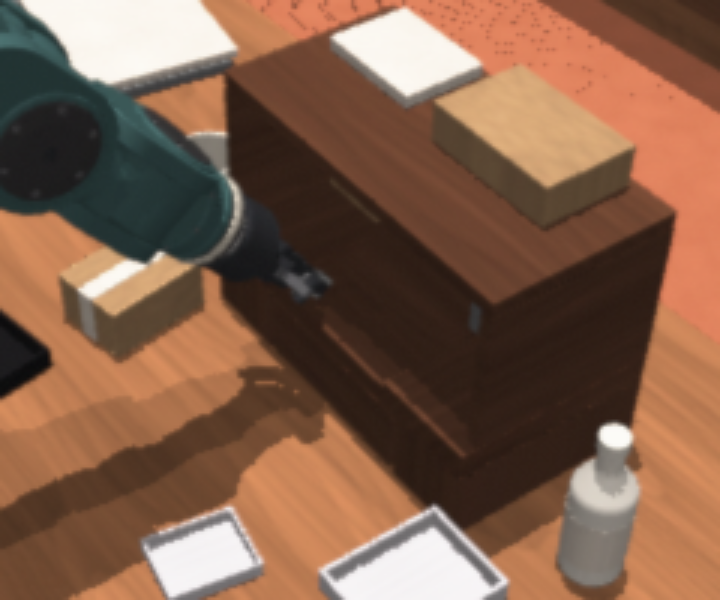

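The hand is at the ledge's left part (crop 310,285), the drawer is still shut, and something resists at z 0.088. I press slightly more to see whether it yields like the catch.

>>> {"fn": "step_arm", "kwargs": {"targets": [{"slide": [0,0,-0.04],"delta_rot": [0,0,0],"claw": -1},{"slide": [0,0,0],"delta_rot": [0,0,0],"claw": -1}]}}

```text
time_s: 7.95
ee_pos: [0.6546, 0.0077, 0.088]
tcp_rot: [0.022, 0.935, -0.009, 0.354]
force: [-13.7, 0.5, 18.2]
opening: -0.0001
gripper_force: 9.2
```

>>> {"fn": "step_arm", "kwargs": {"targets": [{"slide": [0,0,0.12],"delta_rot": [0,0,0],"claw": -1},{"slide": [0,-0.4,0],"delta_rot": [0,0,0],"claw": -1},{"slide": [0,0,0],"delta_rot": [0,0,0],"claw": -1}]}}

```text
time_s: 8.32
ee_pos: [0.6542, -0.0032, 0.0896]
tcp_rot: [0.023, 0.935, -0.009, 0.353]
force: [0.2, 0.3, -0.1]
opening: 0.0003
gripper_force: 0.0
```

>>> {"fn": "step_arm", "kwargs": {"targets": [{"slide": [0,0,-0.1],"delta_rot": [0,0,0],"claw": -1},{"slide": [0,0,0],"delta_rot": [0,0,0],"claw": -1}]}}

```text
time_s: 8.57
ee_pos: [0.6539, -0.0023, 0.0866]
tcp_rot: [0.023, 0.936, -0.009, 0.352]
force: [-0.3, -0.1, 0.1]
opening: -0.0002
gripper_force: 0.4
```

>>> {"fn": "step_arm", "kwargs": {"targets": [{"slide": [0,0,0.1],"delta_rot": [0,0,0],"claw": -1},{"slide": [-0.02,-0.4,0],"delta_rot": [0,0,0],"claw": -1},{"slide": [0,0,-0.1],"delta_rot": [0,0,0],"claw": -1},{"slide": [0,0,0],"delta_rot": [0,0,0],"claw": -1}]}}

```text
time_s: 9.07
ee_pos: [0.6535, -0.0125, 0.0868]
tcp_rot: [0.023, 0.936, -0.009, 0.352]
force: [-0.4, 1.3, 0.7]
opening: -0.0001
gripper_force: 0.0
```

>>> {"fn": "step_arm", "kwargs": {"targets": [{"slide": [0,0,0.1],"delta_rot": [0,0,0],"claw": -1},{"slide": [-0.02,-0.4,0],"delta_rot": [0,0,0],"claw": -1},{"slide": [0,0,-0.1],"delta_rot": [0,0,0],"claw": -1},{"slide": [0,0,0],"delta_rot": [0,0,0],"claw": -1}]}}

```text
time_s: 9.57
ee_pos: [0.653, -0.0225, 0.0868]
tcp_rot: [0.023, 0.936, -0.009, 0.352]
force: [-0.1, 0.2, 0.4]
opening: -0.0006
gripper_force: 0.0
```

>>> {"fn": "step_arm", "kwargs": {"targets": [{"slide": [0,0,0.1],"delta_rot": [0,0,0],"claw": -1},{"slide": [-0.02,-0.4,0],"delta_rot": [0,0,0],"claw": -1},{"slide": [0,0,-0.1],"delta_rot": [0,0,0],"claw": -1},{"slide": [0,0,0],"delta_rot": [0,0,0],"claw": -1}]}}

```text
time_s: 10.07
ee_pos: [0.6525, -0.0325, 0.0868]
tcp_rot: [0.023, 0.936, -0.009, 0.352]
force: [-0.1, -0.7, -1.0]
opening: -0.0005
gripper_force: 0.0
```

>>> {"fn": "step_arm", "kwargs": {"targets": [{"slide": [0,0,0.1],"delta_rot": [0,0,0],"claw": -1},{"slide": [-0.02,-0.4,0],"delta_rot": [0,0,0],"claw": -1},{"slide": [0,0,-0.1],"delta_rot": [0,0,0],"claw": -1},{"slide": [0,0,0],"delta_rot": [0,0,0],"claw": -1}]}}

```text
time_s: 10.58
ee_pos: [0.6527, -0.0431, 0.0878]
tcp_rot: [0.023, 0.935, -0.01, 0.353]
force: [-2.6, -1.7, 6.0]
opening: -0.0
gripper_force: 3.2
```

>>> {"fn": "step_arm", "kwargs": {"targets": [{"slide": [0,0,0.2],"delta_rot": [0,0,0],"claw": -1},{"slide": [0.2,1,0],"delta_rot": [0,0,0],"claw": -1},{"slide": [0,0,-0.2],"delta_rot": [0,0,0],"claw": -1},{"slide": [0,0,-0.16],"delta_rot": [0,0,0],"claw": -1},{"slide": [0,0,0],"delta_rot": [0,0,0],"claw": -1}]}}

```text
time_s: 11.2
ee_pos: [0.6568, -0.0177, 0.0825]
tcp_rot: [0.023, 0.936, -0.009, 0.352]
force: [0.3, -0.1, -1.1]
opening: -0.0001
gripper_force: 0.0
```

>>> {"fn": "step_arm", "kwargs": {"targets": [{"slide": [0,0,-0.12],"delta_rot": [0,0,0],"claw": -1},{"slide": [0,0,0],"delta_rot": [0,0,0],"claw": -1}]}}

```text
time_s: 11.45
ee_pos: [0.657, -0.0176, 0.0799]
tcp_rot: [0.023, 0.936, -0.009, 0.352]
force: [-0.1, 0.1, 0.2]
opening: 0.0003
gripper_force: 0.0
```

>>> {"fn": "step_arm", "kwargs": {"targets": [{"slide": [0,0,-0.12],"delta_rot": [0,0,0],"claw": -1},{"slide": [0,0,0],"delta_rot": [0,0,0],"claw": -1}]}}

```text
time_s: 11.7
ee_pos: [0.6578, -0.0175, 0.0777]
tcp_rot: [0.022, 0.935, -0.009, 0.353]
force: [-0.8, 0.1, 3.7]
opening: -0.0001
gripper_force: 2.0
```

>>> {"fn": "step_arm", "kwargs": {"targets": [{"slide": [0,0,-0.12],"delta_rot": [0,0,0],"claw": -1},{"slide": [0,0,0],"delta_rot": [0,0,0],"claw": -1}]}}

```text
time_s: 11.95
ee_pos: [0.659, -0.0176, 0.0761]
tcp_rot: [0.022, 0.935, -0.009, 0.355]
force: [1.5, -1.0, 9.1]
opening: 0.0
gripper_force: 4.8
```

>>> {"fn": "step_arm", "kwargs": {"targets": [{"slide": [0,0,0.16],"delta_rot": [0,0,0],"claw": -1},{"slide": [0.3,0,0],"delta_rot": [0,0,0],"claw": -1},{"slide": [0,0,-0.12],"delta_rot": [0,0,0],"claw": -1},{"slide": [0,0,0],"delta_rot": [0,0,0],"claw": -1}]}}

```text
time_s: 12.45
ee_pos: [0.6652, -0.0174, 0.0753]
tcp_rot: [0.022, 0.935, -0.009, 0.353]
force: [3.2, -0.4, 2.8]
opening: -0.0002
gripper_force: 1.5
```

>>> {"fn": "step_arm", "kwargs": {"targets": [{"slide": [0,0,-0.12],"delta_rot": [0,0,0],"claw": -1},{"slide": [0,0,0],"delta_rot": [0,0,0],"claw": -1}]}}

```text
time_s: 12.7
ee_pos: [0.6649, -0.0174, 0.0723]
tcp_rot: [0.022, 0.935, -0.009, 0.353]
force: [2.7, -0.5, 3.7]
opening: 0.0001
gripper_force: 2.2
```

>>> {"fn": "step_arm", "kwargs": {"targets": [{"slide": [0,0,-0.12],"delta_rot": [0,0,0],"claw": -1},{"slide": [0,0,0],"delta_rot": [0,0,0],"claw": -1}]}}

```text
time_s: 12.95
ee_pos: [0.6654, -0.0174, 0.0708]
tcp_rot: [0.022, 0.935, -0.009, 0.354]
force: [-10.0, 0.0, 23.8]
opening: 0.0001
gripper_force: 11.7
```

```bash
cat > dr.py <<'E'
from h import *
p,d=snapshot("side"); P,u,v=world("side",d,np.ones_like(d,bool))
f=P[(P[:,2]>.02)&(P[:,2]<.07)&(abs(P[:,1]+.05)<.08)&(P[:,0]>.45)&(P[:,0]<.62)]; print(np.percentile(f[:,0],[5,50,95]))
E
python3 dr.py
```

```text
[0.53522988 0.53987656 0.60142332]
```

Drawer is springing open; retreat.

>>> {"fn": "step_arm", "kwargs": {"targets": [{"slide": [0,0,1],"delta_rot": [0,0,0],"claw": -1},{"slide": [-0.6,0,0.6],"delta_rot": [0,0,0],"claw": -1},{"slide": [-1,0,0.4],"delta_rot": [0,0,0],"claw": -1},{"slide": [-1,0,0.4],"delta_rot": [0,0,0],"claw": -1},{"slide": [-1,0,0.6],"delta_rot": [0,0,0],"claw": -1},{"slide": [-1,0,0.8],"delta_rot": [0.05,1,0],"claw": -1},{"slide": [-1,0,0.8],"delta_rot": [0.05,1,0],"claw": -1},{"slide": [-1,0,0.8],"delta_rot": [0.05,1,0],"claw": -1}]}}

```text
time_s: 14.0
ee_pos: [0.5065, -0.0174, 0.1968]
tcp_rot: [0.024, 0.981, -0.005, 0.195]
force: [-0.0, 0.1, -0.3]
opening: -0.0003
gripper_force: 0.0
```

>>> {"fn": "step_arm", "kwargs": {"targets": [{"slide": [-1,0,0],"delta_rot": [0.05,1,0],"claw": -0.1},{"slide": [-1,0,0],"delta_rot": [0.05,1,0],"claw": -0.1},{"slide": [-1,0,0],"delta_rot": [0.05,1,0],"claw": -0.1}]}}

```text
time_s: 14.38
ee_pos: [0.4322, -0.0175, 0.1965]
tcp_rot: [0.024, 1.0, -0.0, 0.016]
force: [0.2, -0.3, -0.2]
opening: 0.0382
gripper_force: 0.0
```

```bash
cat dr.py > l.py; cat >> l.py <<'E'
save("s2.png",cv2.resize(p[150:330,220:460],None,fx=3,fy=3))
p,d=snapshot("top"); save("t2.png",cv2.resize(p[170:270,240:380],None,fx=5,fy=5))
for c in("top","side"):
    for r in trace(c,"key")[:3]:
        print(c,round(r["score"],2),r["position"])
        dd=d if c=="top" else snapshot(c)[1]
        Q,_,_=world(c,dd,r["pixels"]); print(len(Q),np.round(np.percentile(Q,[2,50,98],axis=0),4).tolist(), cv2.minAreaRect((Q[:,:2]*1000).astype(np.float32)))
E
python3 l.py
```

```text
[0.49105399 0.49567431 0.56100453]
top 0.6 [301.0, 229.7]
145 [[0.5268, -0.0453, 0.0073], [0.5496, -0.032, 0.0243], [0.5947, -0.0131, 0.0296]] ((561.7907104492188, -27.486827850341797), (77.10572814941406, 20.435714721679688), 18.31766700744629)
side 0.55 [366.0, 207.5]
19408 [[0.4962, -0.2542, 0.0069], [0.6731, -0.1104, 0.1768], [0.8063, 0.1404, 0.3246]] ((1277.11083984375, 383.9107666015625), (1890.553955078125, 479.0126953125), 36.68083953857422)
```

View pics/t2.png

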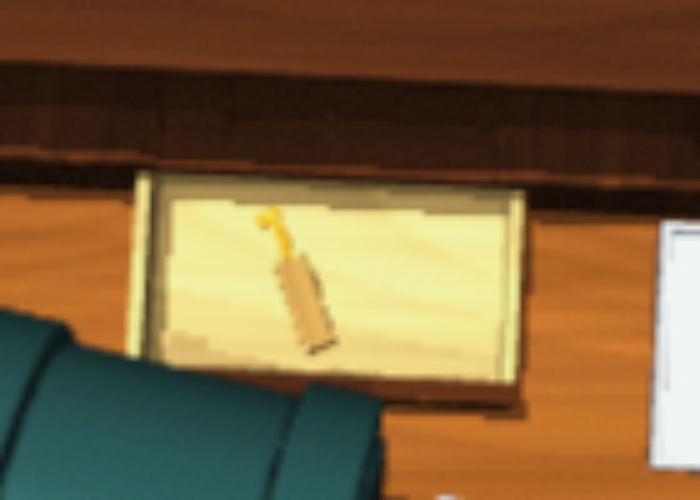

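```bash
python3 - <<'E'
from h import *
p,d=snapshot("top"); r=trace("top","key")[0]
Q,u,v=world("top",d,r["pixels"])
for z0,z1 in((.005,.014),(.014,.022),(.022,.035)):
    S=Q[(Q[:,2]>z0)&(Q[:,2]<=z1)]; print(z0,len(S),np.round(S.mean(0),4),cv2.minAreaRect((S[:,:2]*1000).astype(np.float32)))
E
```

```text
0.005 17 [ 0.6595 -0.3236  0.01  ] ((661.0524291992188, -324.394287109375), (50.28336715698242, 14.206247329711914), 36.00481033325195)
0.014 8 [ 0.6536 -0.3252  0.0176] ((655.788818359375, -323.3644714355469), (30.352209091186523, 2.9188284873962402), 44.573055267333984)
0.022 22 [ 0.6567 -0.3254  0.0296] ((657.4251098632812, -326.2042541503906), (50.966163635253906, 14.203372955322266), 44.629581451416016)
```

The key's fob is at crop (306,303), shank end at (270,215), pointing back-left. Computing its pose by hand from those pixels.

```bash
python3 - <<'E'
from h import *
m=camera_model("top"); M=np.array(m["pose"])
def g(u,v,z):
    r=M[:3,:3]@[(u-m["cx"])/m["fx"],(v-m["cy"])/m["fy"],1]; o=M[:3,3]; return o+r*(z-o[2])/r[2]
px=lambda x,y:(240+x/5,170+y/5)
for n,q,z in(("c",(306,303),.026),("back",(291,262),.026),("front",(322,346),.026),("tip",(270,215),.018),("L",(134,270),.06),("R",(522,290),.06)): print(n,np.round(g(*px(*q),z),4))
p,d=snapshot("top"); P,u,v=world("top",d,np.ones_like(d,bool))
f=P[(P[:,2]>.02)&(P[:,2]<.032)&(abs(P[:,0]-.55)<.04)&(abs(P[:,1]+.035)<.03)]
print(len(f),f.mean(0),cv2.minAreaRect((f[:,:2]*1000).astype(np.float32)))
x,y=(f[:,:2]-f[:,:2].mean(0)).T; w,V=np.linalg.eigh(np.cov(x,y)); print(V[:,1])
E
```

```text
c [ 0.5469 -0.0327  0.026 ]
back [ 0.5688 -0.0247  0.026 ]
front [ 0.524  -0.0413  0.026 ]
tip [ 0.595  -0.0129  0.018 ]
L [0.561  0.0547 0.06  ]
R [ 0.5505 -0.1461  0.06  ]
130 [ 0.55138145 -0.03092425  0.02524274] ((557.7120971679688, -28.70990562438965), (67.84408569335938, 17.636072158813477), 19.27752113342285)
[-0.93921439 -0.34333124]
```

```bash
python3 - <<'E'
from h import *
for c in("side","top"):
    p,d=snapshot(c); P,u,v=world(c,d,np.ones_like(d,bool))
    e=observe()["ee_pos"]; print(e,observe()["opening"])
    f=P[(abs(P[:,0]-e[0])<.07)&(abs(P[:,1]-e[1])<.08)&(P[:,2]>.1)&(P[:,2]<.3)]
    print(len(f),np.round(np.percentile(f[:,2],[0,.5,1,2,5,10]),4) if len(f) else 0)
    if len(f):
        q=f[f[:,2]<.25]
        for lo in np.arange(.17,.26,.01):
            s=f[(f[:,2]>=lo)&(f[:,2]<lo+.01)]
            if len(s): print(round(lo,3),len(s),np.round(s.min(0)-e,3),np.round(s.max(0)-e,3))
E
```

```text
[ 0.43371991 -0.01762362  0.19666313] 0.03825823540209914
381 [0.2185 0.2191 0.221  0.2225 0.2248 0.2308]
0.21 3 [-0.006 -0.024  0.022] [0.    0.021 0.022]
0.22 30 [-0.014 -0.03   0.024] [0.005 0.026 0.033]
0.23 42 [-0.014 -0.034  0.033] [0.003 0.027 0.043]
0.24 42 [-0.016 -0.035  0.043] [0.006 0.023 0.053]
0.25 25 [-0.017 -0.032  0.053] [0.007 0.026 0.063]
[ 0.43377466 -0.01763593  0.19671631] 0.03862694082594621
0 0
```

```bash
python3 - <<'E'
from h import *
p,d=snapshot("side"); P,u,v=world("side",d,np.ones_like(d,bool)); e=observe()["ee_pos"]
f=P[(abs(P[:,0]-e[0])<.12)&(abs(P[:,1]-e[1])<.12)&(P[:,2]>.21)]-e
for lo in np.arange(.02,.22,.01):
    s=f[(f[:,2]>=lo)&(f[:,2]<lo+.01)]
    if len(s): print(round(lo,3),len(s),np.round(s[:,:2].min(0),3),np.round(s[:,:2].max(0),3))
E
```

```text
0.02 18 [-0.013 -0.027] [0.005 0.023]
0.03 38 [-0.017 -0.035] [0.004 0.025]
0.04 44 [-0.016 -0.036] [0.003 0.023]
0.05 36 [-0.015 -0.037] [0.008 0.025]
0.06 30 [-0.018 -0.048] [0.004 0.055]
0.07 58 [-0.019 -0.053] [0.003 0.052]
0.08 50 [-0.022 -0.058] [0.004 0.059]
0.09 80 [-0.023 -0.062] [0.003 0.058]
0.1 63 [-0.024 -0.065] [0.009 0.027]
0.11 64 [-0.026 -0.066] [0.004 0.024]
0.12 124 [-0.027 -0.07 ] [0.013 0.014]
0.13 56 [-0.025 -0.048] [ 0.002 -0.013]
0.14 27 [-0.042 -0.039] [ 0.003 -0.004]
0.15 89 [-0.044 -0.04 ] [0.016 0.013]
0.16 104 [-0.046 -0.039] [0.019 0.009]
0.17 114 [-0.046 -0.04 ] [0.023 0.011]
0.18 104 [-0.046 -0.039] [0.024 0.014]
0.19 160 [-0.047 -0.04 ] [0.026 0.016]
0.2 24 [-0.049 -0.04 ] [ 0.011 -0.   ]
0.21 92 [-0.052 -0.043] [0.022 0.008]
```

The camera shows the real fingertips about 17–22 mm above the reported TCP, which fits the ledge contact heights. I'll allow for that in the grasp.

>>> {"fn": "step_arm", "kwargs": {"targets": [{"slide": [0.75,-0.1,-0.4],"delta_rot": [0,0,0.84],"claw": -0.2},{"slide": [0.75,-0.1,-0.5],"delta_rot": [0,0,0.84],"claw": -0.2},{"slide": [0.75,-0.1,-0.8],"delta_rot": [0,0,0.84],"claw": -0.2},{"slide": [0.75,-0.1,-0.8],"delta_rot": [0,0,0.84],"claw": -0.2},{"slide": [0.75,-0.1,-0.8],"delta_rot": [0,0,0],"claw": -0.2},{"slide": [0.75,-0.1,-0.8],"delta_rot": [0,0,0],"claw": -0.2},{"slide": [0,0,0],"delta_rot": [0,0,0],"claw": -0.2}]}}

```text
time_s: 15.8
ee_pos: [0.5463, -0.0327, 0.0929]
tcp_rot: [-0.176, 0.984, 0.003, 0.017]
force: [-0.4, 0.1, -0.1]
opening: 0.0341
gripper_force: 0.0
```

>>> {"fn": "step_arm", "kwargs": {"targets": [{"slide": [0,0,-0.8],"delta_rot": [0,0,0],"claw": -0.2},{"slide": [0,0,-0.8],"delta_rot": [0,0,0],"claw": -0.2},{"slide": [0,0,-0.8],"delta_rot": [0,0,0],"claw": -0.2},{"slide": [0,0,-0.4],"delta_rot": [0,0,0],"claw": -0.2},{"slide": [0,0,0],"delta_rot": [0,0,0],"claw": -0.2}]}}

```text
time_s: 16.42
ee_pos: [0.5461, -0.0326, 0.0244]
tcp_rot: [-0.176, 0.984, 0.003, 0.018]
force: [-0.1, 0.0, 1.0]
opening: 0.0343
gripper_force: 0.0
```

>>> {"fn": "step_arm", "kwargs": {"targets": [{"slide": [0,0,-0.4],"delta_rot": [0,0,0],"claw": -0.2},{"slide": [0,0,-0.4],"delta_rot": [0,0,0],"claw": -0.2},{"slide": [0,0,0],"delta_rot": [0,0,0],"claw": -0.2}]}}

```text
time_s: 16.8
ee_pos: [0.5458, -0.0326, 0.0034]
tcp_rot: [-0.177, 0.984, 0.003, 0.018]
force: [0.0, -0.6, 0.4]
opening: 0.0342
gripper_force: 0.0
```

>>> {"fn": "step_arm", "kwargs": {"targets": [{"slide": [0,0,-0.3],"delta_rot": [0,0,0],"claw": -0.2},{"slide": [0,0,0],"delta_rot": [0,0,0],"claw": -0.2}]}}

```text
time_s: 17.05
ee_pos: [0.5461, -0.0327, -0.0038]
tcp_rot: [-0.176, 0.984, 0.003, 0.018]
force: [0.5, 0.1, 0.4]
opening: 0.034
gripper_force: 0.0
```

>>> {"fn": "step_arm", "kwargs": {"targets": [{"slide": [0,0,0],"delta_rot": [0,0,0],"claw": -1},{"slide": [0,0,0],"delta_rot": [0,0,0],"claw": -1},{"slide": [0,0,0],"delta_rot": [0,0,0],"claw": -1},{"slide": [0,0,0],"delta_rot": [0,0,0],"claw": -1}], "newtons": 30}}

```text
time_s: 17.55
ee_pos: [0.5465, -0.0328, -0.0032]
tcp_rot: [-0.176, 0.984, 0.003, 0.018]
force: [-0.5, -1.3, 3.5]
opening: 0.0167
gripper_force: 32.0
```

>>> {"fn": "step_arm", "kwargs": {"targets": [{"slide": [-0.1,0,0.5],"delta_rot": [0,0,0],"claw": -1},{"slide": [-0.2,0,0.8],"delta_rot": [0,0,0],"claw": -1},{"slide": [-0.2,0,1],"delta_rot": [0,0,0],"claw": -1},{"slide": [-0.2,0,1],"delta_rot": [0,0,0],"claw": -1},{"slide": [-0.2,-0.5,1],"delta_rot": [0,0,0],"claw": -1},{"slide": [-0.2,-0.8,0],"delta_rot": [0,0,0],"claw": -1},{"slide": [0,0,0],"delta_rot": [0,0,0],"claw": -1}]}}

```text
time_s: 18.42
ee_pos: [0.5187, -0.066, 0.1049]
tcp_rot: [-0.176, 0.984, 0.003, 0.018]
force: [0.8, 0.3, -0.8]
opening: 0.0171
gripper_force: 31.6
```

```bash
python3 - <<'E'
from h import *
p,d=snapshot("side"); save("s3.png",cv2.resize(p[170:340,240:440],None,fx=3.5,fy=3.5))
P,u,v=world("side",d,np.ones_like(d,bool))
t=P[(P[:,2]>.019)&(P[:,2]<.03)&(P[:,0]>.44)&(P[:,0]<.6)&(P[:,1]>-.34)&(P[:,1]<-.205)]
print(cv2.minAreaRect((t[:,:2]*1000).astype(np.float32)),np.percentile(t,[1,99],axis=0))
E
```

```text
((527.2646484375, -263.5717468261719), (123.8639907836914, 141.77841186523438), 87.00812530517578) [[ 0.45512461 -0.32602989  0.01913131]
 [ 0.59848573 -0.21203681  0.02869178]]
```

View pics/s3.png

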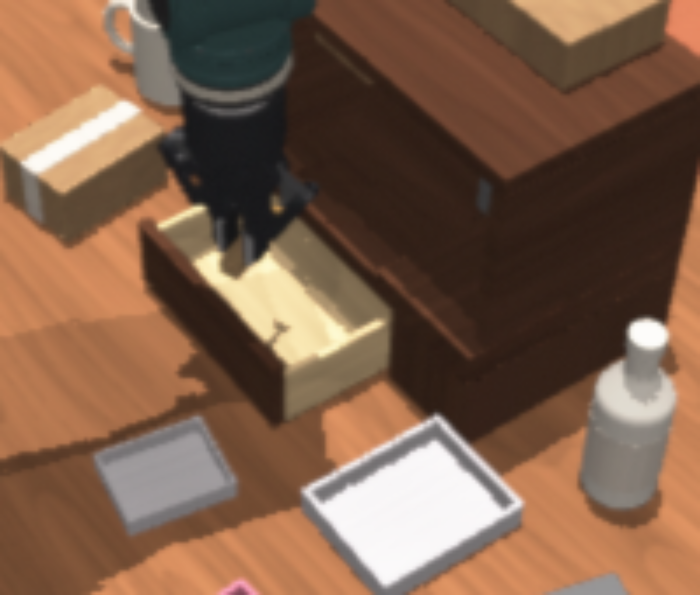

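The key hangs in the gripper at (240,260), clear of the drawer. The large silver tray is at (410,510), unmoved.

>>> {"fn": "step_arm", "kwargs": {"targets": [{"slide": [-0.06,-1,0],"delta_rot": [0,0,-1],"claw": -1},{"slide": [-0.06,-1,0],"delta_rot": [0,0,-1],"claw": -1},{"slide": [-0.06,-1,0],"delta_rot": [0,0,-1],"claw": -1},{"slide": [-0.06,-1,0],"delta_rot": [0,0,-0.3],"claw": -1},{"slide": [-0.06,-1,0],"delta_rot": [0,0,0],"claw": -1},{"slide": [-0.06,-1,0],"delta_rot": [0,0,0],"claw": -1},{"slide": [-0.06,-1,0],"delta_rot": [0,0,0],"claw": -1},{"slide": [-0.06,-1,0],"delta_rot": [0,0,0],"claw": -1}]}}

```text
time_s: 19.48
ee_pos: [0.507, -0.2652, 0.1041]
tcp_rot: [0.02, 1.0, -0.0, 0.018]
force: [0.0, 0.7, -0.5]
opening: 0.0168
gripper_force: 31.6
```

>>> {"fn": "step_arm", "kwargs": {"targets": [{"slide": [0,-0.2,-0.7],"delta_rot": [0,0,0],"claw": -1},{"slide": [0,0,-0.8],"delta_rot": [0,0,0],"claw": -1},{"slide": [0,0,-0.8],"delta_rot": [0,0,0],"claw": -1},{"slide": [0,0,-0.8],"delta_rot": [0,0,0],"claw": -1},{"slide": [0,0,-0.8],"delta_rot": [0,0,0],"claw": -1},{"slide": [0,0,0],"delta_rot": [0,0,0],"claw": -1}]}}

```text
time_s: 20.23
ee_pos: [0.5063, -0.269, 0.0056]
tcp_rot: [0.02, 1.0, 0.0, 0.017]
force: [-0.4, 0.5, -1.1]
opening: 0.0172
gripper_force: 31.6
```

>>> {"fn": "step_arm", "kwargs": {"targets": [{"slide": [0,0,-0.25],"delta_rot": [0,0,0],"claw": -1},{"slide": [0,0,-0.22],"delta_rot": [0,0,0],"claw": -1},{"slide": [0,0,0],"delta_rot": [0,0,0],"claw": -1}]}}

```text
time_s: 20.6
ee_pos: [0.5068, -0.2702, -0.0052]
tcp_rot: [0.021, 1.0, -0.0, 0.018]
force: [-0.6, -0.6, -0.4]
opening: 0.0171
gripper_force: 31.6
```

>>> {"fn": "step_arm", "kwargs": {"targets": [{"slide": [0,0,0],"delta_rot": [0,0,0],"claw": -0.3},{"slide": [0,0,0],"delta_rot": [0,0,0],"claw": -0.3},{"slide": [0,0,0],"delta_rot": [0,0,0],"claw": -0.3},{"slide": [0,0,0.3],"delta_rot": [0,0,0],"claw": -0.3},{"slide": [0,0,1],"delta_rot": [0,0,0],"claw": -0.3},{"slide": [-0.5,0,1],"delta_rot": [0,0,0],"claw": -0.3},{"slide": [-1,0.3,1],"delta_rot": [0,0,0],"claw": -0.3},{"slide": [-1,0.5,1],"delta_rot": [0,0,0],"claw": -0.3}]}}

```text
time_s: 21.6
ee_pos: [0.4438, -0.2502, 0.1036]
tcp_rot: [0.021, 1.0, -0.001, 0.019]
force: [-1.5, -0.0, -0.4]
opening: 0.03
gripper_force: 0.0
```

>>> {"fn": "step_arm", "kwargs": {"targets": [{"slide": [-1,1,0],"delta_rot": [-0.05,-1,0],"claw": -1},{"slide": [-1,1,0],"delta_rot": [-0.05,-1,0],"claw": -1},{"slide": [0,1,0],"delta_rot": [-0.05,-1,0],"claw": -1},{"slide": [0,1,0],"delta_rot": [-0.05,-1,0],"claw": -1},{"slide": [0,1,0],"delta_rot": [-0.05,-1,0],"claw": -1},{"slide": [0,1,0],"delta_rot": [-0.05,-1,0],"claw": -1},{"slide": [0,1,0],"delta_rot": [0,0,0],"claw": -1}]}}

```text
time_s: 22.48
ee_pos: [0.398, -0.0835, 0.1221]
tcp_rot: [0.018, 0.931, -0.009, 0.365]
force: [-0.5, 0.1, -1.0]
opening: 0.0001
gripper_force: 0.0
```

```bash
python3 - <<'E'
from h import *
p,d=snapshot("side"); q,_=snapshot("top")
save("t4.png",np.hstack([cv2.resize(p[220:370,260:420],(400,375)),cv2.resize(q[180:330,300:460],(400,375))]))
exec(open("dr.py").read()); print(observe()["ee_pos"])
E
```

```text
[0.49079991 0.49491114 0.49927882]
[ 0.39675069 -0.08077328  0.1200462 ]
```

View pics/t4.png

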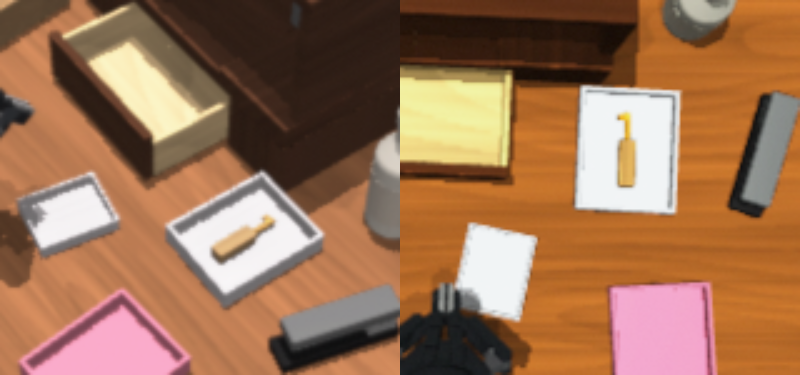

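The key lies inside the large silver tray (left half 240,235; right half 625,150), which hasn't moved. Now I shut the drawer with leaning, closed fingers.

>>> {"fn": "step_arm", "kwargs": {"targets": [{"slide": [0.78,0.41,-0.87],"delta_rot": [0,0,0],"claw": -1},{"slide": [0.78,0.41,-0.87],"delta_rot": [0,0,0],"claw": -1},{"slide": [0.78,0.41,-0.87],"delta_rot": [0,0,0],"claw": -1},{"slide": [0.78,0.41,-0.87],"delta_rot": [0,0,0],"claw": -1},{"slide": [0,0,0],"delta_rot": [0,0,0],"claw": -1}]}}

```text
time_s: 23.25
ee_pos: [0.4907, -0.0497, 0.0648]
tcp_rot: [0.014, 0.939, 0.001, 0.342]
force: [-0.2, -0.1, -0.1]
opening: 0.0001
gripper_force: 0.0
```

>>> {"fn": "step_arm", "kwargs": {"targets": [{"slide": [0.4,0,0],"delta_rot": [0,0,0],"claw": -1},{"slide": [0.4,0,0],"delta_rot": [0,0,0],"claw": -1},{"slide": [0.3,0,0],"delta_rot": [0,0,0],"claw": -1},{"slide": [0.3,-0.02,0],"delta_rot": [0,0,0],"claw": -1},{"slide": [0.3,-0.02,0],"delta_rot": [0,0,0],"claw": -1},{"slide": [0.3,-0.02,0],"delta_rot": [0,0,0],"claw": -1}]}}

```text
time_s: 24.0
ee_pos: [0.5406, -0.0517, 0.0664]
tcp_rot: [0.015, 0.939, -0.0, 0.344]
force: [-0.5, -0.3, 0.0]
opening: -0.0001
gripper_force: 0.0
```

```bash
python3 dr.py; python3 -c "
from bench import *;print(observe()['joints'].round(3),observe()['ee_pos'])"
```

```text
[0.49096206 0.49432191 0.49851266]
[-0.378  0.118 -1.081 -0.298  0.23  -0.265] [ 0.54148051 -0.05188886  0.06670183]
```

>>> {"fn": "step_arm", "kwargs": {"targets": [{"slide": [0,0,0.8],"delta_rot": [0,0,0],"claw": -1},{"slide": [-0.8,0,0.2],"delta_rot": [0,0,0],"claw": -1},{"slide": [-1,0,0],"delta_rot": [0,0,0],"claw": -1},{"slide": [-1,0,0],"delta_rot": [0,0,0],"claw": -1},{"slide": [0,0,0],"delta_rot": [0,0,0],"claw": -1}]}}

```text
time_s: 24.68
ee_pos: [0.4688, -0.0514, 0.0912]
tcp_rot: [0.016, 0.939, -0.0, 0.344]
force: [0.1, 0.4, -0.0]
opening: 0.0002
gripper_force: 0.0
```

```bash
python3 dr.py; python3 -c "
from bench import *;print(observe()['joints'].round(3),observe()['ee_pos'])"
```

```text
[0.49093245 0.4946208  0.49934629]
[-0.476 -0.069 -1.148 -0.157  0.29  -0.345] [ 0.4700808  -0.05187322  0.09165926]
```

>>> {"fn": "step_arm", "kwargs": {"targets": [{"slide": [-0.2,0.2,0],"delta_rot": [0.05,1,0],"claw": -1},{"slide": [0,0.2,0],"delta_rot": [0.05,1,0],"claw": -1},{"slide": [0,0.1,-0.5],"delta_rot": [0.02,0.3,0],"claw": -1},{"slide": [0,0,-0.6],"delta_rot": [0,0,0],"claw": -1},{"slide": [0,0,-0.6],"delta_rot": [0,0,0],"claw": -1},{"slide": [0,0,-0.6],"delta_rot": [0,0,0],"claw": -1},{"slide": [0,0,0],"delta_rot": [0,0,0],"claw": -1}]}}

```text
time_s: 25.6
ee_pos: [0.4641, -0.0386, 0.0321]
tcp_rot: [0.018, 0.977, 0.005, 0.21]
force: [-0.0, 0.9, -0.6]
opening: -0.0
gripper_force: 0.0
```

```bash
python3 dr.py; python3 -c "
from bench import *;print(observe()['joints'].round(3),observe()['ee_pos'])"
```

```text
[0.49058019 0.49494025 0.49931448]
[-0.358  0.086 -0.971  0.114  0.147 -0.292] [ 0.46453177 -0.03880201  0.03288261]
```

>>> {"fn": "step_arm", "kwargs": {"targets": [{"slide": [0.4,0,0],"delta_rot": [0,0,0],"claw": -1},{"slide": [0.4,0,0],"delta_rot": [0,0,0],"claw": -1},{"slide": [0.3,0,0],"delta_rot": [0,0,0],"claw": -1},{"slide": [0.3,-0.02,0],"delta_rot": [0,0,0],"claw": -1},{"slide": [0.3,-0.02,0],"delta_rot": [0,0,0],"claw": -1}]}}

```text
time_s: 26.28
ee_pos: [0.5079, -0.04, 0.0338]
tcp_rot: [0.017, 0.977, 0.005, 0.211]
force: [-3.9, 1.1, 1.1]
opening: -0.0002
gripper_force: 1.4
```

```bash
python3 dr.py
```

```text
[0.50053068 0.50387584 0.50835074]
```

>>> {"fn": "step_arm", "kwargs": {"targets": [{"slide": [0.35,-0.02,0],"delta_rot": [0,-0.25,0],"claw": -1},{"slide": [0.35,-0.02,0],"delta_rot": [0,-0.25,0],"claw": -1},{"slide": [0.35,-0.02,0],"delta_rot": [0,-0.25,0],"claw": -1},{"slide": [0.35,-0.02,0],"delta_rot": [0,-0.25,0],"claw": -1},{"slide": [0.35,-0.02,0],"delta_rot": [0,-0.25,0],"claw": -1},{"slide": [0.35,-0.02,0],"delta_rot": [0,-0.25,0],"claw": -1},{"slide": [0.35,-0.02,0],"delta_rot": [0,-0.25,0],"claw": -1},{"slide": [0.35,-0.02,0],"delta_rot": [0,-0.25,0],"claw": -1}]}}

```text
time_s: 27.32
ee_pos: [0.5777, -0.0439, 0.0338]
tcp_rot: [0.017, 0.945, 0.007, 0.327]
force: [-2.7, 2.0, 2.9]
opening: -0.0004
gripper_force: 1.8
```

>>> {"fn": "step_arm", "kwargs": {"targets": [{"slide": [0.25,-0.01,0],"delta_rot": [0,0,0],"claw": -1},{"slide": [0.25,-0.01,0],"delta_rot": [0,0,0],"claw": -1},{"slide": [0.2,-0.01,0],"delta_rot": [0,0,0],"claw": -1},{"slide": [0,0,0],"delta_rot": [0,0,0],"claw": -1}]}}

```text
time_s: 27.82
ee_pos: [0.5949, -0.0447, 0.0335]
tcp_rot: [0.017, 0.945, 0.007, 0.326]
force: [-4.7, 0.1, -1.2]
opening: 0.0
gripper_force: 2.3
```

```bash
python3 dr.py
```

```text
[0.5810333  0.58496715 0.59042875]
```

>>> {"fn": "step_arm", "kwargs": {"targets": [{"slide": [0.2,-0.01,0],"delta_rot": [0,0,0],"claw": -1},{"slide": [0.2,-0.01,0],"delta_rot": [0,0,0],"claw": -1},{"slide": [0.2,-0.01,0],"delta_rot": [0,0,0],"claw": -1},{"slide": [0.1,0,0],"delta_rot": [0,0,0],"claw": -1},{"slide": [0,0,0],"delta_rot": [0,0,0],"claw": -1}]}}

```text
time_s: 28.5
ee_pos: [0.6131, -0.0457, 0.0341]
tcp_rot: [0.017, 0.945, 0.007, 0.327]
force: [-0.5, 0.3, -0.4]
opening: 0.0003
gripper_force: 0.5
```

>>> {"fn": "step_arm", "kwargs": {"targets": [{"slide": [0.06,0,0],"delta_rot": [0,0,0],"claw": -1},{"slide": [0,0,0],"delta_rot": [0,0,0],"claw": -1}]}}

```text
time_s: 28.75
ee_pos: [0.6143, -0.0457, 0.0341]
tcp_rot: [0.017, 0.945, 0.007, 0.327]
force: [-3.2, -1.1, 0.5]
opening: -0.0002
gripper_force: 1.4
```

>>> {"fn": "step_arm", "kwargs": {"targets": [{"slide": [0.04,0,0],"delta_rot": [0,0,0],"claw": -1},{"slide": [0,0,0],"delta_rot": [0,0,0],"claw": -1}]}}

```text
time_s: 29.0
ee_pos: [0.6152, -0.0457, 0.034]
tcp_rot: [0.017, 0.945, 0.007, 0.327]
force: [-3.6, -0.3, 0.1]
opening: -0.0002
gripper_force: 1.4
```

```bash
python3 dr.py
```

```text
[0.60158608 0.60516945 0.60936338]
```

>>> {"fn": "step_arm", "kwargs": {"targets": [{"slide": [0.04,0,0],"delta_rot": [0,0,0],"claw": -1},{"slide": [0.03,0,0],"delta_rot": [0,0,0],"claw": -1},{"slide": [0,0,0],"delta_rot": [0,0,0],"claw": -1}]}}

```text
time_s: 29.42
ee_pos: [0.617, -0.0457, 0.034]
tcp_rot: [0.017, 0.945, 0.007, 0.327]
force: [-2.3, -1.9, 0.3]
opening: 0.0001
gripper_force: 1.5
```

>>> {"fn": "step_arm", "kwargs": {"targets": [{"slide": [0.03,0,0],"delta_rot": [0,0,0],"claw": -1},{"slide": [0,0,0],"delta_rot": [0,0,0],"claw": -1}]}}

```text
time_s: 29.68
ee_pos: [0.6177, -0.0457, 0.0339]
tcp_rot: [0.017, 0.945, 0.007, 0.327]
force: [-2.0, -1.8, 1.8]
opening: 0.0002
gripper_force: 1.5
```

>>> {"fn": "step_arm", "kwargs": {"targets": [{"slide": [0.03,0,0],"delta_rot": [0,0,0],"claw": -1},{"slide": [0,0,0],"delta_rot": [0,0,0],"claw": -1}]}}

```text
time_s: 29.92
ee_pos: [0.6179, -0.0456, 0.0338]
tcp_rot: [0.017, 0.945, 0.007, 0.326]
force: [-9.4, -2.9, 6.0]
opening: 0.0001
gripper_force: 4.5
```

```bash
python3 dr.py
```

```text
[0.60404585 0.6077437  0.61256228]
```

At the stop; backing off.

>>> {"fn": "step_arm", "kwargs": {"targets": [{"slide": [-0.15,0,0],"delta_rot": [0,0,0],"claw": -1},{"slide": [-0.4,0,0],"delta_rot": [0,0,0],"claw": -1},{"slide": [-1,0,0],"delta_rot": [0,0,0],"claw": -1},{"slide": [-1,0,0.5],"delta_rot": [0,0,0],"claw": -1},{"slide": [-1,0,1],"delta_rot": [0,0,0],"claw": -1},{"slide": [-1,0,1],"delta_rot": [0,0,0],"claw": -1},{"slide": [0,0.5,1],"delta_rot": [0,0,0],"claw": -1},{"slide": [0,1,1],"delta_rot": [0,0,0],"claw": -1}]}}

```text
time_s: 30.98
ee_pos: [0.5041, -0.0083, 0.1475]
tcp_rot: [0.018, 0.945, 0.006, 0.327]
force: [0.9, 0.0, -1.2]
opening: -0.0
gripper_force: 0.0
```

```bash
python3 dr.py; python3 - <<'E'
from h import *
p,d=snapshot("side"); save("fin.png",p); q,d=snapshot("top")
P0,_,_=world("top",np.load("top0.npy"),np.ones((480,640),bool))
for t in("tray","carton","mug","bottle","stapler"):
    for r in trace("top",t)[:4]:
        P,_,_=world("top",d,r["pixels"]); print(t,np.round(r["position"]),np.round(np.median(P,axis=0),3))
E
```

```text
[0.60028463 0.60429762 0.60877273]
tray [513. 235.] [ 0.531 -0.598  0.004]
tray [205. 305.] [0.345 0.217 0.005]
tray [307. 143.] [ 0.704 -0.054  0.283]
tray [339. 288.] [ 0.395 -0.131  0.003]
carton [216. 239.] [0.531 0.186 0.059]
mug [185. 179.] [0.683 0.277 0.038]
bottle [422. 178.] [ 0.664 -0.332  0.113]
stapler [306. 144.] [ 0.705 -0.054  0.283]
stapler [445. 241.] [ 0.518 -0.413  0.047]
stapler [391. 240.] [ 0.514 -0.272  0.019]
```

View pics/fin.png

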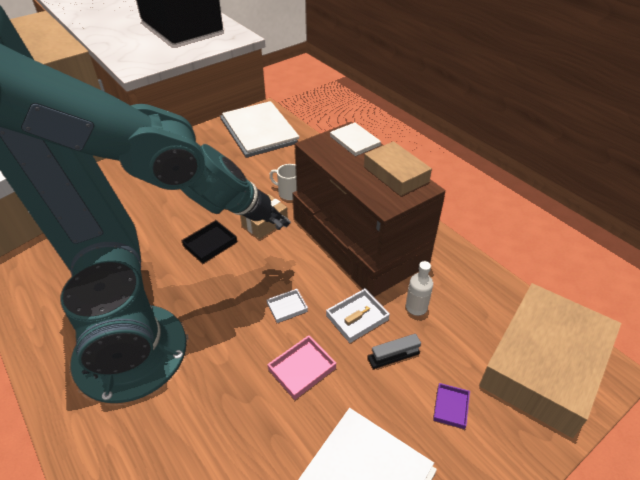

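The drawer is shut (front at 0.604, as before the start), the key is in the large silver tray (357,315), the things on the desk stand where they did, and the arm is clear.

```bash
python3 -c "from bench import *;print(hand_in())"
```

```text
the job is handed in; nothing more can be done
None
```

I put the key in the large silver tray, pushed the drawer shut until it caught, and handed the job in at about 31 s; the tray and the other things on the desk still stand where they were.

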